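# Pack the lantern kit into the craft caddy

## Robot

A 6-joint arm with a two-finger parallel gripper is mounted at the origin on the work surface. World frame = base frame: x ahead of the robot, y to its left, z up, the work surface at z = 0. Lengths are in m, angles in degrees, forces in N, time in s.
With the tool pointing down it reaches from about 0.3 to 0.75 m from the base axis. Payload 8.5 kg.
Tool frame: the origin (TCP) lies at the very end of the fingers, on their centre line; the grasp point (between the pads) lies 19 mm behind it (env.tcp_to_grasp is the distance from the TCP to the grasp point, in m); z points along the fingers, y is the line along which they close (so a half turn about z gives the same grasp; the last joint's range is limited). The gripper opens to 85 mm and grips with 20 to 120 N. Pads are 22 mm wide; open, the fingers measure 114 mm over their backs; the gripper's body (76 mm by 85 mm) begins 54 mm behind the grasp point. The pads swing forward as they close: fully open they stand 13 mm farther back than shut.
Start: joints at [-76.106, 21.807, 74.336, -0, 83.858, -12.336], TCP at [0.243, -0.493, 0.196] pointing down, gripper open.
Joint ranges: [-178.18, 178.18], [-50.72, 133.34], [12.68, 142.11], [-81.47, 261.47], [9.98, 163.14], [-165.26, 165.26]. Speed limits (degrees/s): [136.94, 136.94, 180, 180, 180, 180].

## Interface

Orientations are given as a 3x3 rotation matrix whose columns are the frame's x, y, z axes.
In Python, from rig import status, get_image, env gives the robot as it stands.
- The arm moves only by the shell command python3 -m handwheel 'ROWS' [FORCE]. ROWS is text: rows parted by semicolons, each of 7 numbers parted by spaces: the shift along the world's x, y, z in cm, then the turn, a rotation vector about the world's x, y, z in degrees, then the opening, from 0 (shut) to 1 (fully open). In form: dx dy dz wx wy wz gripper; .... A call has 1 to 8 rows; each row is the pose to reach, as a shift and turn from the pose commanded when the call began; what a row does not reach only later rows make up. A row lasts 1/12 s, in which the tool goes at most 41.7 mm and 7.16 degrees, less where a joint would pass 70% of its speed; a pose out of reach is approached as far as the arm can. A call with a gripper value outside its range is refused whole. The fingers move at their own pace and stop on an object; FORCE is the grip in N (left out, the last holds). Time passes only in rows, so rows that repeat a pose let the fingers close. It gives the time, the measured TCP pose, the force, the opening and the grip force at its end, in the units of the state.
- status.observe(): the state, without advancing time (a new reading comes with each control period).
- get_image(name): name is "scene" or "top" or "wrist"; returns a dict with "color" (420x560x3 uint8, red, green, blue), "vertical_fov" (degrees; the focal length in pixels is half the picture's height over the tangent of half this angle, whatever the lens; pixels are square), "cx", "cy" (the principal point, pixels), "k1" (the pictures are not rectified: a ray, as slopes to the right and down, at radius r is drawn at 1 + k1 r^2 times it, then the intrinsics apply), "xyz" and "orientation" of the camera in the world. Camera axes: x right, y down, z forward; pixel columns grow to the right and rows downward; lengths in m; the calibration is good to about 2 mm. A picture is of the moment at which its call begins. There is no depth.
- env.close_job(): hands the job in; it is judged then, once.
The state is a dict: "time_s": time; "q": joint angles; "qvel": joint speeds; "joint_efforts": joint torques, N m; "position": TCP position; "tool_rot": TCP orientation; "ft_force": force on the tool from outside, world axes, zero at the start; "wrist_torque": the same for the moment, N m; "grip_width": finger opening in m; "gripper_force": force on a finger pad.
Only numpy, scipy, OpenCV 4.12 (cv2) and the standard library are available. Lean on these libraries where they do the work, as an engineer would, in place of code of your own. Each camera call takes 0.05 s, during which the arm holds its last target. There are 200 camera calls.

## Task

Pack the lantern kit into the four-compartment caddy: stand the roll of red ribbon in the middle of the red liner, the white electric candle in the middle of the blue liner, the gold-lidded glitter pot in the middle of the yellow liner and the little green-roofed wooden house in the middle of the green liner, all upright and let go. The roll of green ribbon and the blue-lidded pot look similar but do not belong to the kit: leave them standing where they are.

Things in the scene. Friction and masses are not known exactly. Their poses are not given: they have to be found in the camera images.
- ribbon_red_mid (a point): Kit: roll of glossy red ribbon, a solid upright cylinder 48 mm in diameter and 50 mm high with a cardboard core showing on top; 40 to 90 g. Origin: on its axis, half-way up (25 mm above what it stands on); z up along its axis. Stands upright and loose on the table.
- candle_mid (a point): Kit: white electric candle, an upright cylinder 48 mm in diameter and 50 mm high, with a pale grey top and on it an orange plastic flame (16 mm wide, 20 mm tall); 40 to 90 g. Origin: on its axis, half-way up the white cylinder (25 mm above what it stands on); z up. Stands upright and loose on the table.
- pot_gold_mid (a point): Kit: glass glitter pot with a gold (warm yellow) lid, 50 mm high in all: glass 44 mm in diameter and 34 mm high, lid 48 mm in diameter and 16 mm high; 60 to 130 g. Origin: on its axis, half-way up (25 mm above what it stands on); z up along its axis. Stands upright and loose on the table.
- house_mid (a point): Kit: little wooden house, 44 x 44 mm, brown walls 40 mm high, green 45-degree gable roof flush with the walls, ridge at 62 mm; 40 to 90 g. Origin: at its centre, 31 mm above what it stands on; x along the ridge (flat gable ends at +-22 mm, walls to the full height), y across it (flat walls at +-22 mm up to 40 mm high), z up. It may be turned; stands upright and loose on the table.
- ribbon_green_mid (a point): NOT of the kit, leave alone: roll of green ribbon, same size as the red one (48 mm in diameter, 50 mm high). Origin: on its axis, half-way up (25 mm above what it stands on); z up along its axis. Stands upright and loose on the table.
- pot_blue_mid (a point): NOT of the kit, leave alone: glitter pot with a blue lid, same size as the gold-lidded one (48 mm in diameter, 50 mm high). Origin: on its axis, half-way up (25 mm above what it stands on); z up along its axis. Stands upright and loose on the table.
- liner_red: Target of the red ribbon: red square liner, 78 x 78 mm, 2 mm thick, fixed in the middle of a caddy compartment. Origin: centre of its underside, 5 mm above the table (top face 7 mm above it); x, y along its edges, parallel to the caddy's walls, z up. Which compartment holds which liner changes.
- liner_blue: Target of the candle: blue square liner, 78 x 78 mm, 2 mm thick, fixed in the middle of a caddy compartment. Origin: centre of its underside, 5 mm above the table (top face 7 mm above it); x, y along its edges, parallel to the caddy's walls, z up. Caddy: fixed plywood tray 212 x 212 mm, 2 x 2 compartments 96 mm square, 104 mm apart; rim 6 mm thick, 22 mm high; dividers 15 mm high.
- liner_yellow: Target of the gold-lidded pot: yellow square liner, 78 x 78 mm, 2 mm thick, fixed in the middle of a caddy compartment. Origin: centre of its underside, 5 mm above the table (top face 7 mm above it); x, y along its edges, parallel to the caddy's walls, z up.
- liner_green: Target of the house: green square liner, 78 x 78 mm, 2 mm thick, fixed in the middle of a caddy compartment. Origin: centre of its underside, 5 mm above the table (top face 7 mm above it); x, y along its edges, parallel to the caddy's walls, z up.
Things that resemble listed ones, but are neither listed nor needed, are in the scene too. What is shaped like the part that bears pot_gold_mid but purple is not meant. Of the things that look like the part that bears ribbon_red_mid, the middle-sized one is meant.

How it is judged:
By the outcome, as a careful person would: the job done as asked, in the order asked, and still so for the second after the job is handed in, with the robot touching nothing.
It also fails if it takes over 96 s, if anything falls off the work surface, if the arm or the gripper's body presses on something with over 40 N, if the wrist force passes 120 N, or if a joint passes its speed limit or range.

## Working session

There is one attempt and no reset: what is moved stays moved. The work goes in short steps, Python scripts to look and compute and a shell command to move; the robot and the scene stay as the last step left them, time stands still between calls to the robot, and variables do not carry over. Pictures are saved under pics/ and viewed, at most 14 in all, crops included, and the job is handed in when it is done.

```bash
ls; mkdir -p pics; cat > h.py <<'E'
import numpy as np, cv2, json
from rig import status, get_image, env
def shot(name,tag):
    im=get_image(name); cv2.imwrite(f'pics/{tag}.png',im['color'][:,:,::-1])
    np.save(f'pics/{tag}.npy',im,allow_pickle=True); return im
def load(tag): return np.load(f'pics/{tag}.npy',allow_pickle=True).item()
def ray(im,u,v):
    f=im['color'].shape[0]/2/np.tan(np.radians(im['vertical_fov']/2))
    K=np.array([[f,0,im['cx']],[0,f,im['cy']],[0,0,1.]])
    p=cv2.undistortPoints(np.array([[[u,v]]],float),K,np.array([im['k1'],0,0,0,0.]))[0,0]
    return np.array(im['orientation'])@np.array([p[0],p[1],1])
def hit(im,u,v,z):
    d=ray(im,u,v); c=np.array(im['xyz']); return (c+d*(z-c[2])/d[2])[:2]
E
python3 - <<'E'
from h import *
for n in('scene','top'):
    im=shot(n,n); print(n,im['xyz'],im['vertical_fov'],im['k1'],np.round(im['orientation'],3).tolist())
    cv2.imwrite(f'pics/{n}_b.png',cv2.resize(im['color'][:,:,::-1],(800,600),interpolation=cv2.INTER_CUBIC))
E
```

```text
pics
scene [0.8067578  0.44517979 0.8028909 ] 54.32396787426718 0.0093151273783428 [[-0.784, 0.522, -0.337], [0.621, 0.658, -0.426], [-0.0, -0.543, -0.84]]
top [0.30312923 0.0585397  1.38288964] 43.65544809447172 -0.11784999239186277 [[-0.011, -0.99, 0.141], [-1.0, 0.015, 0.022], [-0.024, -0.14, -0.99]]
```

View pics/top_b.png

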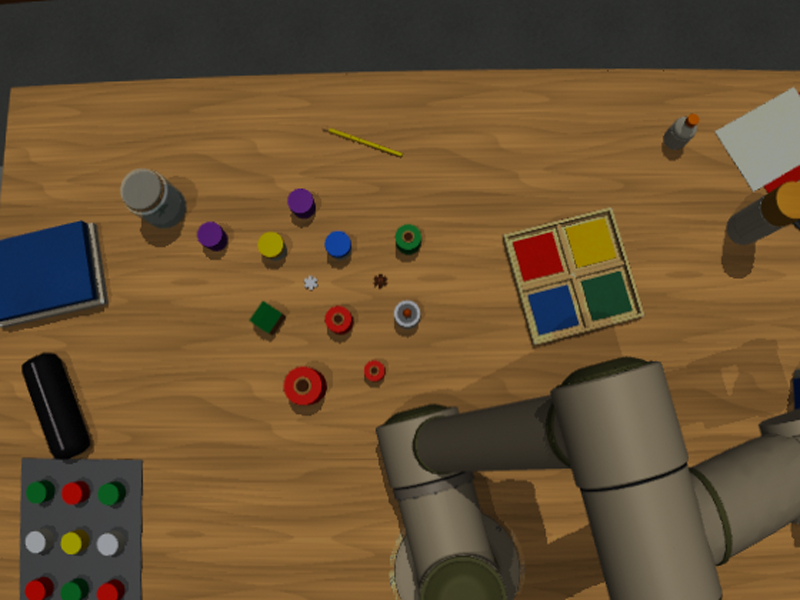

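View pics/scene_b.png

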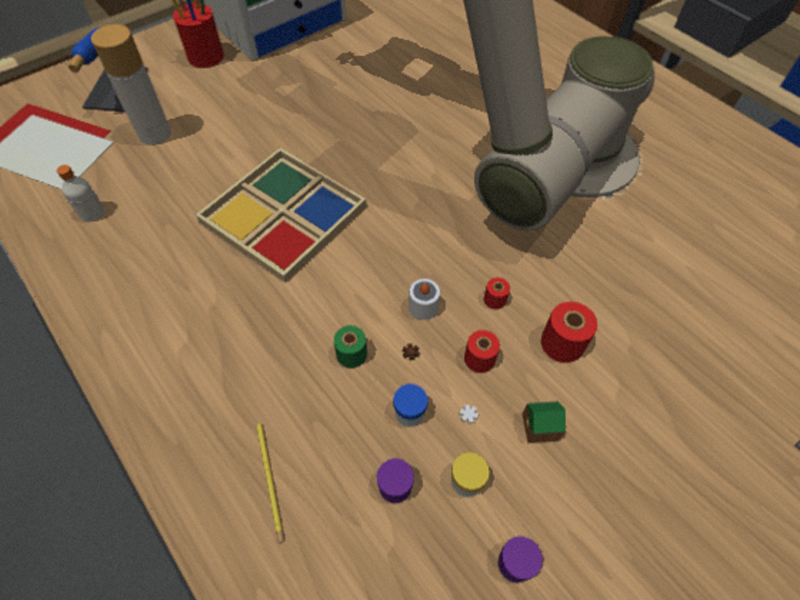

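The top view shows the middle red roll at about (339,319), candle (407,313), gold pot (272,244), house (267,318) and caddy around (573,277). All values are in the 800-px enlargement, and purple pots and other red rolls are nearby as decoys. I'll enlarge it for exact pixels.

```bash
python3 - <<'E'
from h import *
a=load('top')['color'][:,:,::-1]; b=load('scene')['color'][:,:,::-1]
def crop(i,x,y,n):
    c=cv2.resize(i[y:y+105,x:x+140],(800,600),interpolation=cv2.INTER_CUBIC); s=800/140
    for k in range(0,140,10):
        if (x+k)%20==0: cv2.putText(c,str(x+k),(int(k*s),12),0,.4,(255,255,255),1); cv2.line(c,(int(k*s),0),(int(k*s),600),(200,200,200),1)
    for k in range(0,105,10):
        if (y+k)%20==0: cv2.putText(c,str(y+k),(0,int(k*s)+12),0,.4,(255,255,255),1); cv2.line(c,(0,int(k*s)),(800,int(k*s)),(200,200,200),1)
    cv2.imwrite(f'pics/{n}.png',c)
crop(a,170,150,'t1'); crop(a,335,140,'t2')
# colour blobs as help
hsv=cv2.cvtColor(a[:,:,::-1].copy(),cv2.COLOR_RGB2HSV)
for n,(x0,y0,x1,y1),(l,h) in [('red',(225,205,250,240),(0,8)),('gold',(178,158,203,184),(24,34)),('blue',(225,158,250,185),(105,125)),('green',(272,152,300,182),(50,80)),('house',(172,205,202,240),(50,80)),
 ('Lred',(355,155,395,200),(0,8)),('Lyel',(393,150,435,190),(22,34)),('Lblue',(365,195,407,238),(105,125)),('Lgrn',(403,185,445,230),(50,85))]:
    m=cv2.inRange(hsv,(l,110,50),(h,255,255)); k=np.zeros_like(m); k[y0:y1,x0:x1]=m[y0:y1,x0:x1]
    mm=cv2.moments(k,True); r=cv2.minAreaRect(cv2.findNonZero(k)); z=.007 if n[0]=='L' else .05
    u,v=mm['m10']/mm['m00'],mm['m01']/mm['m00']
    print(n,round(u,1),round(v,1),mm['m00'],np.round(r[1],1),round(r[2],1),hit(load('top'),u,v,z).round(4))
E
```

```text
red 236.8 223.6 241.0 [19.8 18.4] 45.0 [0.4517 0.2057]
gold 189.0 170.7 255.0 [17.  17.7] 45.0 [0.5925 0.3315]
blue 236.1 170.4 259.0 [17.4 17.4] 63.4 [0.591  0.2075]
green 285.4 165.8 190.0 [17. 17.] 90.0 [0.601  0.0791]
house 185.6 221.7 261.0 [15.8 16.6] 33.7 [0.4584 0.3384]
Lred 376.1 179.1 825.0 [28.4 29.6] 76.0 [ 0.5707 -0.1623]
Lyel 412.8 168.7 1033.0 [35.9 43.2] 76.0 [ 0.5978 -0.2623]
Lblue 386.9 216.6 817.0 [28.7 28.8] 75.1 [ 0.4694 -0.187 ]
Lgrn 424.2 206.7 790.0 [28.4 28.3] 74.1 [ 0.4944 -0.2878]
```

View pics/t1.png

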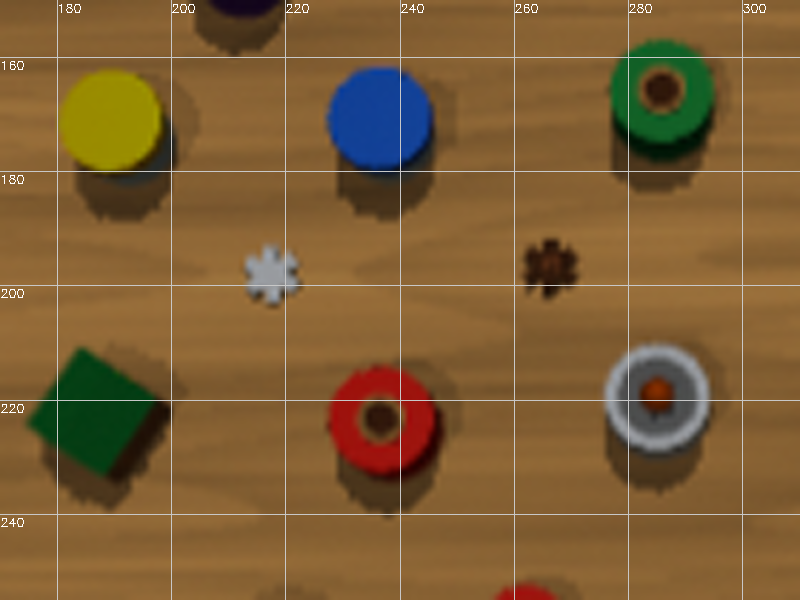

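View pics/t2.png

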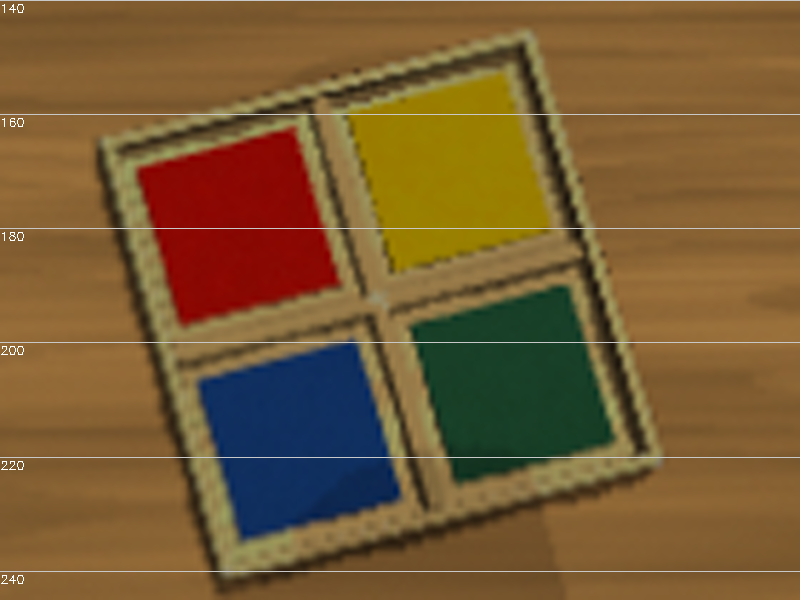

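Top crop: the red core is at px (236.6,223.3) and the candle centre at (284.6,219.2). The house corners are near (184,210), (174.5,224), (188,233) and (197.6,220.5). Liners are regular, with a spacing of 104 mm. Next I'll get the tool state and do a two-view check.

```bash
python3 - <<'E'
from h import *
s=status.observe(); print(s['position'],np.round(s['tool_rot'],3).tolist(),s['time_s'],s['grip_width'])
t=load('top'); print(t['cx'],t['cy'],env.tcp_to_grasp)
print('candle',hit(t,284.6,219.2,.05),'red',hit(t,236.6,223.3,.05))
c=load('scene')
for n,u,v in [('candle',425,292),('red',484,345),('gold',470,472),('grn',350,340)]: print(n,hit(c,u*.7-.15,v*.7-.15,.05))
for n,u,v,z in [('c1',184-.4,210.3-.4,.04),('c2',174.5,223.6,.04),('c3',188.3-.4,233.1-.4,.04),('c4',197.2,220.1,.04)]: print(n,hit(t,u,v,z))
b=c['color'][260:330,340:430,::-1]; cv2.imwrite('pics/s1.png',cv2.resize(b,None,fx=6,fy=6,interpolation=cv2.INTER_CUBIC))
E
python3 -m handwheel '0 0 4 0 0 0 1; 2 5 8 0 0 0 1'
```

```text
[ 0.24302407 -0.49308648  0.19547923] [[0.897, 0.442, -0.0], [0.442, -0.897, 0.001], [0.0, -0.001, -1.0]] 0.1 0.08546822682011061
282.3277724495489 207.15460449485863 0.0187
candle [0.46134351 0.08281176] red [0.45246614 0.20607212]
candle [0.46287675 0.08502085]
red [0.45496368 0.20916673]
gold [0.59547379 0.33295052]
grn [0.60296892 0.08131057]
c1 [0.49054201 0.34617065]
c2 [0.45489024 0.36965455]
c3 [0.43072116 0.33403431]
c4 [0.4632851  0.31000729]
time_s: 0.27
position: [0.254, -0.4651, 0.2612]
tool_rot: [[0.899, 0.439, -0.001], [0.439, -0.899, 0.001], [-0.001, -0.001, -1.0]]
ft_force: [0.3, -0.1, 1.2]
grip_width: 0.0856
gripper_force: 0.0
```

View pics/s1.png

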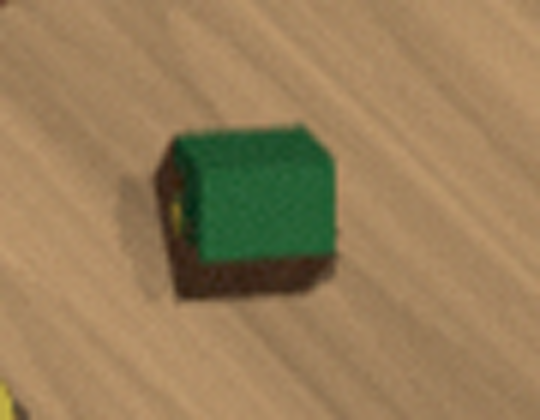

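The ridge runs left to right in the scene view (about 145° in the world). The two views agree to 2–3 mm. I'm going over to the red roll now.

```bash
for i in 1; do python3 -m handwheel '9 32 0 0 0 -12.5 1; 9 32 0 0 0 -12.5 1; 9 32 0 0 0 -12.5 1; 9 32 0 0 0 -12.5 1; 9 32 0 0 0 -12.5 1; 9 32 0 0 0 -12.5 1; 9 32 0 0 0 -12.5 1; 9 32 0 0 0 -12.5 1' 40
python3 -m handwheel '9 31 0 0 0 0 1; 9 31 0 0 0 0 1; 9 31 0 0 0 0 1; 9 31 0 0 0 0 1; 9 31 0 0 0 0 1; 9 31 0 0 0 0 1; 9 31 0 0 0 0 1; 9 31 0 0 0 0 1' ; python3 -m handwheel '0 0 0 0 0 0 1;0 0 0 0 0 0 1;0 0 0 0 0 0 1'; done
python3 - <<'E'
from h import *
im=shot('wrist','w1'); print(im['xyz'],np.round(im['orientation'],3).tolist())
E
```

```text
time_s: 0.93
position: [0.3453, -0.1402, 0.2608]
tool_rot: [[0.972, 0.237, 0.0], [0.237, -0.972, 0.0], [0.0, -0.0, -1.0]]
ft_force: [0.1, 0.2, -0.4]
grip_width: 0.0857
gripper_force: 0.0
time_s: 1.6
position: [0.4354, 0.1708, 0.2606]
tool_rot: [[0.971, 0.239, -0.0], [0.239, -0.971, 0.0], [-0.0, -0.0, -1.0]]
ft_force: [0.9, -0.7, -0.0]
grip_width: 0.0856
gripper_force: 0.0
time_s: 1.85
position: [0.4352, 0.1673, 0.2606]
tool_rot: [[0.971, 0.238, -0.001], [0.238, -0.971, -0.0], [-0.001, 0.0, -1.0]]
ft_force: [-0.1, -0.3, -0.9]
grip_width: 0.0852
gripper_force: 0.0
[0.51779377 0.18775392 0.43813286] [[0.238, -0.918, -0.316], [-0.971, -0.225, -0.078], [0.001, 0.326, -0.946]]
```

View pics/w1.png

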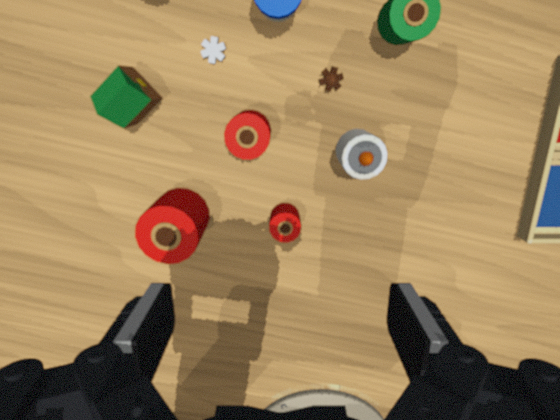

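Red roll top centre is at (246.5,136), candle ring at (365.5,157.5), and house roof around (123,97).

```bash
python3 - <<'E'
from h import *
w=load('w1')
print('red',hit(w,246.5,136,.05),'candle',hit(w,365.5,157.5,.05),'green',hit(w,415.5,12.5,.05))
E
```

```text
red [0.45557688 0.20798677] candle [0.46338945 0.08256942] green [0.60362753 0.07980814]
```

```bash
python3 -m handwheel '1.9 4 0 0 0 0 1; 1.9 4 -4 0 0 0 1; 1.9 4 -8 0 0 0 1; 1.9 4 -12 0 0 0 1; 1.9 4 -16 0 0 0 1; 1.9 4 -19 0 0 0 1; 1.9 4 -19 0 0 0 1; 1.9 4 -19 0 0 0 1' 40 | grep pos
python3 - <<'E'
from h import *
im=shot('wrist','w2')
E
```

```text
position: [0.4545, 0.2067, 0.071]
```

View pics/w2.png

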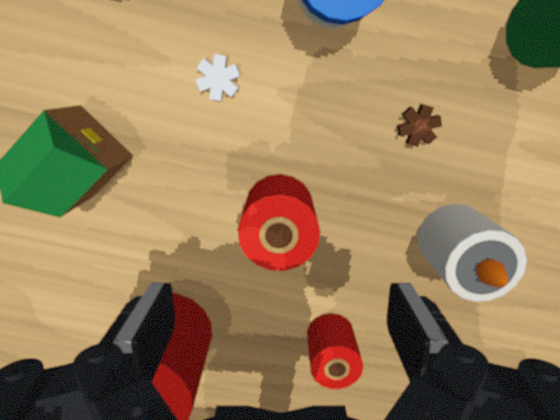

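The roll's top centre is at (279.5,233), midway between the fingers, so I'll go down and grip.

```bash
python3 - <<'E'
from h import *
w=load('w2'); print(hit(w,279.3,232.5,.05),hit(w,484,263,.05))
E
python3 -m handwheel '0 0 -2 0 0 0 1; 0 0 -4 0 0 0 1; 0 0 -5.7 0 0 0 1; 0 0 -5.7 0 0 0 .8; 0 0 -5.7 0 0 0 .4; 0 0 -5.7 0 0 0 .2; 0 0 -5.7 0 0 0 .2; 0 0 -5.7 0 0 0 .2' 40
python3 -m handwheel '0 0 0 0 0 0 .2; 0 0 0 0 0 0 .2; 0 0 0 0 0 0 .2; 0 0 4 0 0 0 .2; 0 0 8 0 0 0 .2; 0 0 10 0 0 0 .2; 0 0 10 0 0 0 .2' 40
```

```text
[0.45608017 0.20770085] [0.46569324 0.08615092]
time_s: 3.28
position: [0.4553, 0.2078, 0.0152]
tool_rot: [[0.971, 0.237, 0.002], [0.237, -0.971, 0.0], [0.002, 0.0, -1.0]]
ft_force: [0.2, 0.3, 0.1]
grip_width: 0.0256
gripper_force: 0.0
time_s: 3.87
position: [0.4567, 0.2083, 0.1187]
tool_rot: [[0.971, 0.238, 0.009], [0.238, -0.971, 0.002], [0.009, 0.0, -1.0]]
ft_force: [0.2, 0.3, -0.3]
grip_width: 0.0171
gripper_force: 0.0
```

The grip closed to 17 mm with no force, so it missed. I'll look.

```bash
python3 -m handwheel '0 0 0 0 0 0 1; 0 0 4 0 0 0 1; 0 0 8 0 0 0 1; 0 0 8 0 0 0 1; 0 0 8 0 0 0 1; 0 0 8 0 0 0 1'; python3 - <<'E'
from h import *
im=shot('wrist','w3'); s=shot('scene','s3')
a=cv2.resize(im['color'],(400,300)); b=cv2.resize(s['color'][150:360,230:510],(400,300))
cv2.imwrite('pics/v3.png',np.hstack([a,b])[:,:,::-1])
E
```

```text
time_s: 4.37
position: [0.4538, 0.2075, 0.1923]
tool_rot: [[0.971, 0.237, -0.003], [0.237, -0.971, -0.001], [-0.003, -0.0, -1.0]]
ft_force: [-0.9, -0.2, 0.4]
grip_width: 0.0851
gripper_force: 0.0
```

View pics/v3.png

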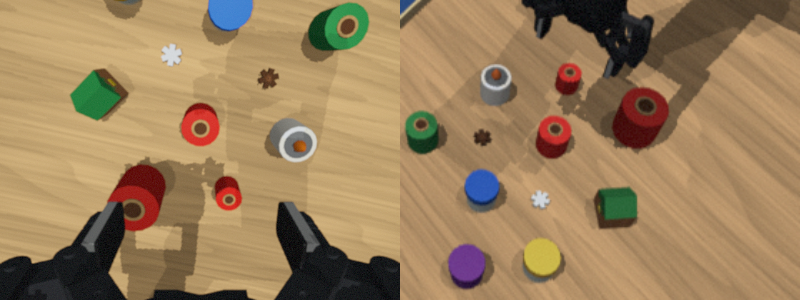

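```bash
cat >> h.py <<'E'
def proj(im,P):
    f=im['color'].shape[0]/2/np.tan(np.radians(im['vertical_fov']/2)); R=np.array(im['orientation']); c=np.array(im['xyz'])
    p=(np.atleast_2d(P)-c)@R; x=p[:,:2]/p[:,2:]; r=(x**2).sum(1,keepdims=True)
    return f*x*(1+im['k1']*r)+[im['cx'],im['cy']]
E
python3 - <<'E'
from h import *
s=status.observe(); p=s['position']; R=np.array(s['tool_rot']); print(p)
for t in('w3','s3'):
    im=load(t); print(t,im['xyz'],proj(im,[p,p-.013*R[:,2]+.043*R[:,1],p-.013*R[:,2]-.043*R[:,1],[.455,.2075,.05],[.455,.2075,.0]]).round(0).tolist())
c=load('s3')['color'][130:235,300:440,::-1]; cv2.imwrite('pics/v4.png',cv2.resize(c,(800,600),interpolation=cv2.INTER_CUBIC))
E
```

```text
[0.45372127 0.20752269 0.19203376]
w3 [0.53672542 0.2279746  0.36974874] [[280.0, 251.0], [368.0, 263.0], [192.0, 263.0], [281.0, 179.0], [281.0, 167.0]]
s3 [0.8067578  0.44517979 0.8028909 ] [[349.0, 203.0], [329.0, 187.0], [371.0, 211.0], [338.0, 241.0], [335.0, 252.0]]
```

View pics/v4.png

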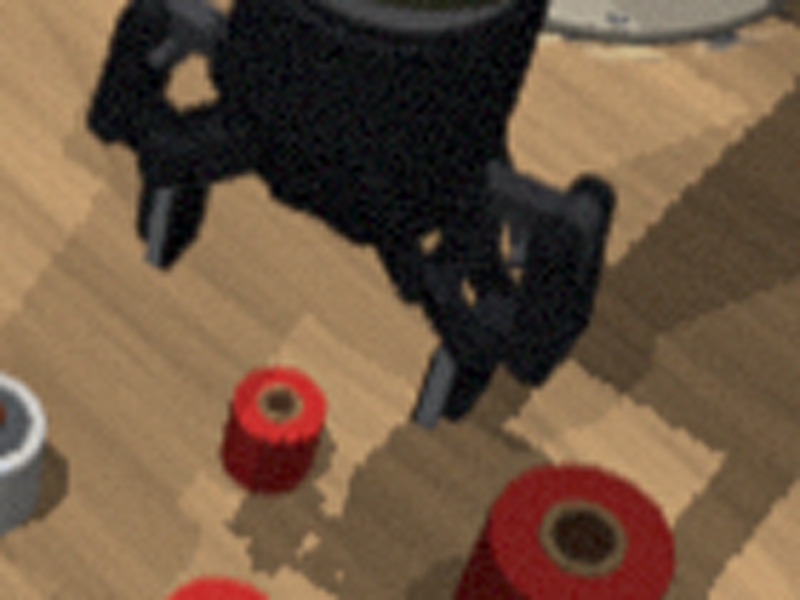

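```bash
python3 - <<'E'
from h import *
w=load('w3');s=load('s3')
def tri(a,b):
    c1,c2=np.array(w['xyz']),np.array(s['xyz']);d1,d2=ray(w,*a),ray(s,*b)
    t=np.linalg.lstsq(np.c_[d1,-d2],c2-c1,rcond=None)[0]; A,B=c1+t[0]*d1,c2+t[1]*d2; return ((A+B)/2).round(3),np.linalg.norm(A-B).round(4)
print(tri((281,284),(351.6,190)))
print(tri((171,284),(375.3,203.5)),tri((391,284),(328,176.4)))
cv2.imwrite('pics/v5.png',cv2.resize(w['color'][220:420,:,::-1],(800,286)))
E
```

```text
(array([0.458, 0.209, 0.236]), np.float64(0.0026))
(array([0.446, 0.253, 0.234]), np.float64(0.0033)) (array([0.481, 0.174, 0.256]), np.float64(0.0022))
```

View pics/v5.png

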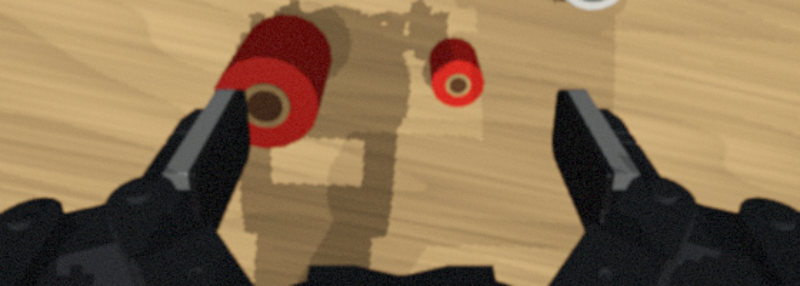

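The triangulated fingertips are about 30–40 mm higher than the reported TCP, which explains closing over the top of the roll. I'll descend further in guarded steps.

```bash
python3 -m handwheel '0.1 0 -4 0 0 0 1; .1 0 -8 0 0 0 1; .1 0 -12 0 0 0 1; .1 0 -15 0 0 0 1; .1 0 -17 0 0 0 1; .1 0 -18 0 0 0 1; .1 0 -18 0 0 0 1; .1 0 -18 0 0 0 1'|egrep 'pos|ft'
python3 -m handwheel '0 0 -.5 0 0 0 1; 0 0 -1 0 0 0 1; 0 0 -1.5 0 0 0 1; 0 0 -2 0 0 0 1; 0 0 -2 0 0 0 1'|egrep 'pos|ft'
python3 - <<'E'
from h import *
im=shot('wrist','w5'); s=shot('scene','s5')
a=cv2.resize(im['color'],(400,300)); b=cv2.resize(s['color'][150:300,270:470],(400,300))
cv2.imwrite('pics/v6.png',np.hstack([a,b])[:,:,::-1])
E
```

```text
position: [0.4548, 0.2076, 0.013]
ft_force: [0.8, -0.6, -0.3]
position: [0.4551, 0.2076, -0.0069]
ft_force: [-0.3, -0.0, 0.9]
```

View pics/v6.png

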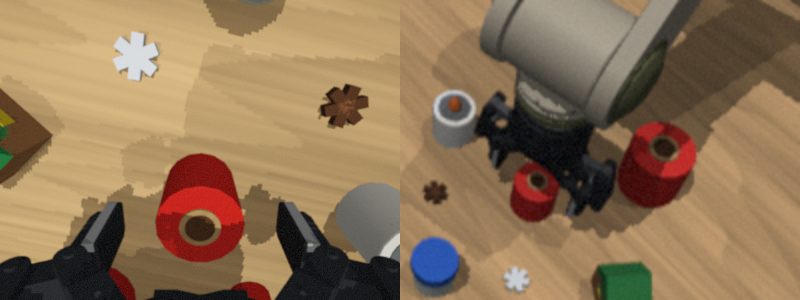

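The roll stands between the fingers, its top centre at about (280,318) in wrist pixels, with no contact force. The fingers' level still looks high, so I'll recheck the position and then close.

```bash
python3 - <<'E'
from h import *
w=load('w5'); print(w['xyz'],hit(w,280,317,.05),status.observe()['ft_force'])
E
python3 -m handwheel '0 0 -.5 0 0 0 1; 0 0 -1 0 0 0 .7; 0 0 -1 0 0 0 .5; 0 0 -1 0 0 0 .3; 0 0 -1 0 0 0 .3; 0 0 -1 0 0 0 .3; 0 0 -1 0 0 0 .3; 0 0 -1 0 0 0 .3' 40
```

```text
[0.53770284 0.22797174 0.17059844] [0.45503429 0.20779267] [ 0.22391259  0.07510324 -0.32045235]
time_s: 6.32
position: [0.4555, 0.2077, -0.0161]
tool_rot: [[0.971, 0.237, 0.0], [0.237, -0.971, 0.0], [0.0, -0.0, -1.0]]
ft_force: [0.8, -0.2, 0.8]
grip_width: 0.047
gripper_force: 41.1
```

Gripped at 47 mm and 41 N. Lifting and moving over the caddy.

```bash
python3 -m handwheel '0 0 2 0 0 0 .3; 0 0 5 0 0 0 .3; 0 0 8 0 0 0 .3; 0 0 12 0 0 0 .3; 0 0 12 0 0 0 .3'|egrep 'pos|grip'
python3 -m handwheel '6 -19 0 0 0 0 .3; 6 -19 0 0 0 0 .3; 6 -19 0 0 0 0 .3; 6 -19 0 0 0 0 .3; 6 -19 0 0 0 0 .3; 6 -19 0 0 0 0 .3'|egrep 'pos|grip'
python3 -m handwheel '5.7 -17.9 0 0 0 0 .3; 5.7 -17.9 0 0 0 0 .3; 5.7 -17.9 0 0 0 0 .3; 5.7 -17.9 0 0 0 0 .3; 5.7 -17.9 0 0 0 0 .3;  5.7 -17.9 0 0 0 0 .3; 5.7 -17.9 0 0 0 0 .3; 5.7 -17.9 0 0 0 0 .3'|egrep 'pos|rot|grip'
python3 - <<'E'
from h import *
w=shot('wrist','w6')
hsv=cv2.cvtColor(w['color'],cv2.COLOR_RGB2HSV); P={}
for n,l,h in [('red',0,8),('yel',20,34),('blue',105,125),('green',50,90)]:
    m=cv2.inRange(hsv,(l,110,40),(h,255,255)); k,L,S,C=cv2.connectedComponentsWithStats(m)
    i=[j for j in range(1,k) if S[j,4]>1500]
    for j in i: print(n,S[j],C[j].round(1),hit(w,*C[j],.007).round(4), cv2.minAreaRect(cv2.findNonZero((L==j).astype('u1')))[2])
E
```

```text
position: [0.4586, 0.2085, 0.1102]
grip_width: 0.0469
gripper_force: 41.4
position: [0.5174, 0.0125, 0.1036]
grip_width: 0.0467
gripper_force: 41.6
position: [0.5721, -0.1602, 0.1036]
tool_rot: [[0.971, 0.238, -0.001], [0.238, -0.971, 0.001], [-0.001, -0.001, -1.0]]
grip_width: 0.0467
gripper_force: 41.8
red [  213   147   135   238 21067] [281.5 257.3] [ 0.5222 -0.1733] 90.0
yel [  363   146   116    99 10100] [418.3 194.5] [ 0.5987 -0.2618] -0.0
green [ 362  274   92   70 3341] [415.2 301.5] [ 0.5092 -0.2927] 90.0
```

View pics/w6.png

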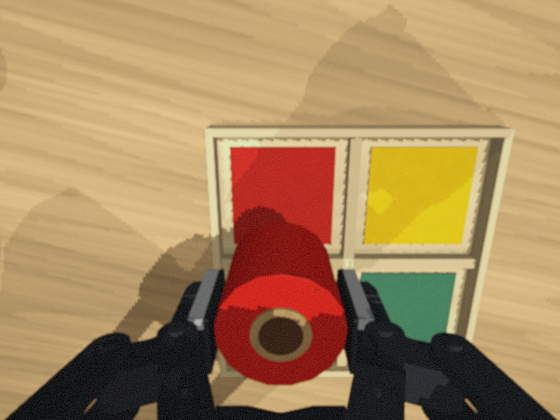

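The caddy is square to the view. Red liner corners are (231,147), (335,148) and (332,244); yellow liner corners are (370,147), (477,147), (464,244) and (365,244).

```bash
python3 - <<'E'
from h import *
w=load('w6'); H=lambda u,v:hit(w,u,v,.007)
a,b,c=H(231,147),H(335,148),H(332,244); print(a,b,c,np.linalg.norm(a-b),np.linalg.norm(b-c),'red',(a+c)/2)
y=[H(370,147),H(477,147),H(464,244),H(365,244)]; print('yel',np.mean(y,0), 'held',hit(w,281,330,.12+.05))
E
```

```text
[ 0.60019693 -0.11605159] [ 0.61764689 -0.19010013] [ 0.5433405  -0.20964649] 0.07607684617137962 0.0768342363531494 red [ 0.57176872 -0.16284904]
yel [ 0.59639838 -0.26303986] held [ 0.57342034 -0.16011056]
```

```bash
python3 -m handwheel '0 -.2 -3 0 0 0 .3; 0 -.2 -6 0 0 0 .3; 0 -.2 -9 0 0 0 .3; 0 -.2 -10 0 0 0 .3; 0 -.2 -10.4 0 0 0 .3; 0 -.2 -10.7 0 0 0 .3; 0 -.2 -10.7 0 0 0 .3; 0 -.2 -10.7 0 0 0 .3'|egrep 'pos|ft|force'
python3 -m handwheel '0 0 -.2 0 0 0 .3; 0 0 -.4 0 0 0 .3; 0 0 -.4 0 0 0 .3'|egrep 'pos|ft'
python3 -m handwheel '0 0 -.2 0 0 0 .3; 0 0 -.2 0 0 0 .3; 0 0 -.2 0 0 0 .3'|egrep 'pos|ft'
```

```text
position: [0.5733, -0.1634, -0.0016]
ft_force: [-0.5, 0.4, -0.5]
gripper_force: 41.7
position: [0.5725, -0.1633, -0.007]
ft_force: [-0.7, -0.1, -0.8]
position: [0.5726, -0.1634, -0.0091]
ft_force: [1.0, -0.5, -0.3]
```

```bash
python3 -m handwheel '0 0 -.1 0 0 0 .3; 0 0 -.1 0 0 0 .3'|egrep 'pos|ft'
python3 -m handwheel '0 0 0 0 0 0 .73; 0 0 0 0 0 0 .73; 0 0 0 0 0 0 .73; 0 0 0 0 0 0 .73; 0 0 2 0 0 0 .73; 0 0 6 0 0 0 .73; 0 0 10 0 0 0 .73; 0 0 14 0 0 0 .73'|egrep 'pos|ft|grip'
python3 -m handwheel '0 0 4 0 0 0 1; -5.5 12.3 4 0 0 0 1; -5.5 12.3 4 0 0 0 1; -5.5 12.3 4 0 0 0 1;-5.5 12.3 4 0 0 0 1;-5.5 12.3 4 0 0 0 1;-5.5 12.3 4 0 0 0 1'|egrep 'pos'
python3 - <<'E'
from h import *
shot('wrist','w7'); shot('top','t7')
E
```

```text
position: [0.5727, -0.1634, -0.0091]
ft_force: [-1.5, 0.5, 9.0]
position: [0.5721, -0.1631, 0.1313]
ft_force: [1.2, -0.9, 0.4]
grip_width: 0.0625
gripper_force: 0.0
position: [0.5179, -0.0405, 0.1701]
```

View pics/w7.png

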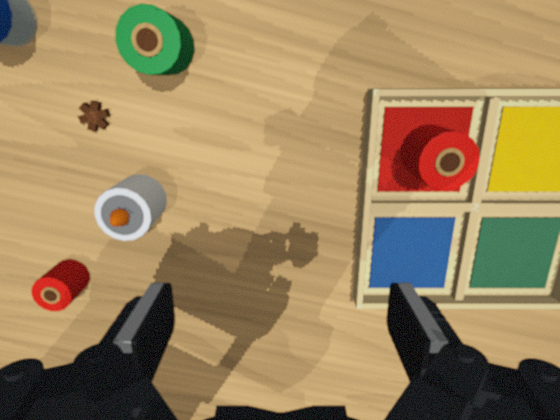

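The red roll stands in the red liner, top at (449,161), and the descent scale is confirmed by 9 N of contact. Candle ring centre is (129,213) and the blue liner spans (370–458, 217–289).

```bash
python3 - <<'E'
from h import *
w=load('w7'); print('red',hit(w,449,161,.057),'candle',hit(w,130,212.5,.05))
q=[hit(w,*p,.007) for p in [(372,217),(458,217),(455,289),(370,289)]]; print('blue',np.mean(q,0))
q=[hit(w,*p,.007) for p in [(384,107),(473,107),(379,190)]]; print('redliner',(q[1]+q[2])/2)
q=[hit(w,*p,.007) for p in [(480,217),(558,217),(551,289),(472,289)]]; print('green',np.mean(q,0))
t=load('t7'); h=cv2.cvtColor(t['color'],cv2.COLOR_RGB2HSV)
m=cv2.inRange(h,(0,0,90),(180,70,255))[205:235,272:298]; c=cv2.moments(m,True); print('candle top',hit(t,c['m10']/c['m00']+272,c['m01']/c['m00']+205,.05),c['m00'])
E
```

```text
red [ 0.57284489 -0.16322835] candle [0.46705913 0.07710383]
blue [ 0.47115449 -0.18955941]
redliner [ 0.57227028 -0.1621629 ]
green [ 0.49536986 -0.2878075 ]
candle top [0.46209986 0.0832648 ] 143.0
```

```bash
python3 -m handwheel '-5.4 12.3 0 0 0 0 1; -5.4 12.3 0 0 0 0 1; -5.4 12.3 0 0 0 0 1; -5.4 12.3 0 0 0 0 1; -5.4 12.3 -3 0 0 0 1; -5.4 12.3 -3 0 0 0 1; -5.4 12.3 -3 0 0 0 1; -5.4 12.3 -3 0 0 0 1'|egrep 'pos'
python3 -m handwheel '0 0 0 0 0 0 1; 0 0 0 0 0 0 1'|grep pos
python3 - <<'E'
from h import *
w=shot('wrist','w8')
p=proj(w,[.4635,.083,.05])[0]; print(p)
h=cv2.cvtColor(w['color'],cv2.COLOR_RGB2HSV)
m=cv2.inRange(h,(0,0,165),(180,45,255)); k,L,S,C=cv2.connectedComponentsWithStats(m)
for j in range(1,k):
    if S[j,4]>80 :
        e=cv2.fitEllipse(cv2.convexHull(cv2.findNonZero((L==j).astype('u1')))); print(S[j],np.round(e[0],1),np.round(e[1],1),hit(w,*e[0],.05))
E
```

```text
position: [0.4645, 0.0817, 0.1405]
position: [0.4643, 0.0821, 0.1406]
[278.85141715 199.69718196]
[ 52  31  34  39 830] [68.7 49.8] [33.  39.6] [0.53131585 0.24182811]
[ 246  169   64   60 1314] [277.8 198.5] [59.7 63.1] [0.46420666 0.08401644]
```

```bash
python3 -m handwheel '0 .15 -4 0 0 0 1; 0 .15 -8 0 0 0 1; 0 .15 -11 0 0 0 1; 0 .15 -13.5 0 0 0 1; 0 .15 -15 0 0 0 1; 0 .15 -15.6 0 0 0 1; 0 .15 -15.6 0 0 0 1; 0 .15 -15.6 0 0 0 1'|egrep 'pos|ft'
python3 -m handwheel '0 0 0 0 0 0 .7; 0 0 0 0 0 0 .5; 0 0 0 0 0 0 .3; 0 0 0 0 0 0 .3; 0 0 0 0 0 0 .3; 0 0 0 0 0 0 .3; 0 0 0 0 0 0 .3' 40|egrep 'pos|grip'
python3 -m handwheel '0 0 2 0 0 0 .3; 0 0 5 0 0 0 .3; 0 0 8 0 0 0 .3; 0 0 12 0 0 0 .3; 0 0 12 0 0 0 .3'|egrep 'pos|grip'
python3 -m handwheel '.7 -27.2 0 0 0 0 .3; .7 -27.2 0 0 0 0 .3; .7 -27.2 0 0 0 0 .3; .7 -27.2 0 0 0 0 .3; .7 -27.2 0 0 0 0 .3; .7 -27.2 0 0 0 0 .3; .7 -27.2 0 0 0 0 .3; .7 -27.2 0 0 0 0 .3'|egrep 'pos|rot|grip'
python3 -m handwheel '0 0 0 0 0 0 .3; 0 0 0 0 0 0 .3'|egrep 'pos|rot|grip'
```

```text
position: [0.4642, 0.0841, -0.0154]
ft_force: [0.2, 0.1, 0.4]
position: [0.464, 0.0842, -0.0152]
grip_width: 0.0466
gripper_force: 40.3
position: [0.4666, 0.0841, 0.1103]
grip_width: 0.047
gripper_force: 41.4
position: [0.4707, -0.1923, 0.1039]
tool_rot: [[0.972, 0.233, 0.001], [0.233, -0.972, -0.002], [0.001, 0.002, -1.0]]
grip_width: 0.0468
gripper_force: 41.6
position: [0.4703, -0.1871, 0.1038]
tool_rot: [[0.971, 0.238, -0.0], [0.238, -0.971, 0.0], [-0.0, -0.001, -1.0]]
grip_width: 0.0469
gripper_force: 41.6
```

```bash
python3 -m handwheel '0 -.1 -3 0 0 0 .3; 0 -.1 -6 0 0 0 .3; 0 -.1 -9 0 0 0 .3; 0 -.1 -10 0 0 0 .3; 0 -.1 -10.6 0 0 0 .3; 0 -.1 -11 0 0 0 .3; 0 -.1 -11 0 0 0 .3; 0 -.1 -11 0 0 0 .3'|egrep 'pos|ft|force'
python3 -m handwheel '0 0 -.1 0 0 0 .3; 0 0 -.1 0 0 0 .3'|egrep 'pos|ft'
python3 -m handwheel '0 0 -.1 0 0 0 .3; 0 0 -.1 0 0 0 .3'|egrep 'pos|ft'
```

```text
position: [0.471, -0.1887, -0.0053]
ft_force: [-0.8, -0.3, -0.4]
gripper_force: 41.6
position: [0.4708, -0.1889, -0.0065]
ft_force: [0.1, -0.4, -0.5]
position: [0.4706, -0.1889, -0.0079]
ft_force: [-0.2, 0.8, 0.1]
```

```bash
python3 -m handwheel '0 0 -.1 0 0 0 .3; 0 0 -.1 0 0 0 .3'|egrep 'pos|ft'
python3 -m handwheel '0 0 0 0 0 0 .73; 0 0 0 0 0 0 .73; 0 0 0 0 0 0 .73; 0 0 0 0 0 0 .73; 0 0 2 0 0 0 .73; 0 0 6 0 0 0 .73; 0 0 10 0 0 0 .73; 0 0 14 0 0 0 .73'|egrep 'pos|ft|grip'
python3 -m handwheel '0 0 6 0 0 0 1; 4 24 6 0 0 0 1; 4 24 6 0 0 0 1; 4 24 6 0 0 0 1; 4 24 6 0 0 0 1; 4 24 6 0 0 0 1; 4 24 6 0 0 0 1; 4 24 6 0 0 0 1'|egrep 'pos'
python3 -m handwheel '4.9 24.5 0 0 0 0 1; 4.9 24.5 0 0 0 0 1; 4.9 24.5 0 0 0 0 1; 4.9 24.5 0 0 0 0 1; 4.9 24.5 0 0 0 0 1; 4.9 24.5 0 0 0 0 1; 4.9 24.5 0 0 0 0 1; 4.9 24.5 0 0 0 0 1'|egrep 'pos'
python3 -m handwheel '0 0 0 0 0 0 1; 0 0 0 0 0 0 1'|grep -E 'pos|time'
python3 - <<'E'
from h import *
shot('top','t9');w=shot('wrist','w9'); h=cv2.cvtColor(w['color'],cv2.COLOR_RGB2HSV)
def blobs(im,h,lo,hi,z,a):
    k,L,S,C=cv2.connectedComponentsWithStats(cv2.inRange(h,lo,hi))
    for j in range(1,k):
        if S[j,4]>a:
            e=cv2.fitEllipse(cv2.convexHull(cv2.findNonZero((L==j).astype('u1')))); print(S[j],np.round(e[0],1),np.round(e[1],1),hit(im,*e[0],z))
blobs(w,h,(22,150,60),(34,255,255),.05,500); print('house'); blobs(w,h,(50,110,30),(85,255,255),.05,500)
t=load('t9'); print('top'); h=cv2.cvtColor(t['color'],cv2.COLOR_RGB2HSV)
blobs(t,h,(0,0,110),(180,60,255),.057,60)
E
```

```text
position: [0.4706, -0.1889, -0.0081]
ft_force: [-3.6, 1.5, 11.1]
position: [0.47, -0.1885, 0.1324]
ft_force: [1.3, -0.8, -0.2]
grip_width: 0.0628
gripper_force: 0.0
position: [0.5107, 0.0565, 0.1913]
position: [0.5592, 0.2976, 0.1898]
time_s: 17.35
position: [0.5596, 0.2949, 0.1909]
[ 219  103   56   58 2577] [246.5 131.6] [56.2 58. ] [0.59491653 0.33258464]
house
[ 476  155   80   60 2897] [515.7 183.6] [57.1 80.8] [0.60645795 0.09386759]
[ 180  235   61   55 2042] [209.5 263.4] [51.3 59.1] [0.46616468 0.34095622]
top
[ 501   61   59   73 2606] [534.1  93.1] [61.3 77. ] [ 0.79294632 -0.59583628]
[ 62 156  11  56 131] [ 67.  183.6] [ 3.  78.2] [0.56311658 0.65908531]
[383 206  18  18 111] [391.2 214.4] [17.7 18. ] [ 0.46889968 -0.18938085]
[ 18 372  14  15 164] [ 24.3 378.9] [13.4 14.7] [0.05339127 0.75968184]
[ 68 373  15  16 180] [ 74.8 380.7] [14.4 15.3] [0.05326876 0.62153225]
```

```bash
python3 -m handwheel '3.5 3.75 0 0 0 0 1; 3.5 3.75 -4 0 0 0 1; 3.5 3.75 -8 0 0 0 1; 3.5 3.75 -11 0 0 0 1; 3.5 3.75 -11 0 0 0 1; 3.5 3.75 -11 0 0 0 1'|egrep 'pos'
python3 - <<'E'
from h import *
w=shot('wrist','w10'); h=cv2.cvtColor(w['color'],cv2.COLOR_RGB2HSV)
k,L,S,C=cv2.connectedComponentsWithStats(cv2.inRange(h,(22,150,60),(34,255,255)))
for j in range(1,k):
    if S[j,4]>500:
        e=cv2.fitEllipse(cv2.convexHull(cv2.findNonZero((L==j).astype('u1')))); print(S[j],np.round(e[0],1),np.round(e[1],1),hit(w,*e[0],.05))
E
```

```text
position: [0.5944, 0.3328, 0.0807]
[ 241  186   80   79 4856] [280.4 225.5] [79.  79.1] [0.59660264 0.33328747]
```

```bash
python3 -m handwheel '.1 0 -4 0 0 0 1; .1 0 -7 0 0 0 1; .1 0 -9 0 0 0 1; .1 0 -9.5 0 0 0 1; .1 0 -9.5 0 0 0 1; .1 0 -9.5 0 0 0 1'|egrep 'pos|ft'
python3 -m handwheel '0 0 0 0 0 0 .7; 0 0 0 0 0 0 .5; 0 0 0 0 0 0 .3; 0 0 0 0 0 0 .3; 0 0 0 0 0 0 .3; 0 0 0 0 0 0 .3; 0 0 0 0 0 0 .3' 40|egrep 'pos|grip'
python3 -m handwheel '0 0 2 0 0 0 .3; 0 0 5 0 0 0 .3; 0 0 8 0 0 0 .3; 0 0 12 0 0 0 .3; 0 0 12 0 0 0 .3; 0 0 12 0 0 0 .3'|egrep 'pos|grip'
python3 -m handwheel '.1 -29 0 0 0 0 .3; .1 -29 0 0 0 0 .3; .1 -29 0 0 0 0 .3; .1 -29 0 0 0 0 .3; .1 -29 0 0 0 0 .3; .1 -29 0 0 0 0 .3; .1 -29 0 0 0 0 .3; .1 -29 0 0 0 0 .3'|egrep 'pos|grip'
python3 -m handwheel '.1 -30.5 0 0 0 0 .3; .1 -30.5 0 0 0 0 .3; .1 -30.5 0 0 0 0 .3; .1 -30.5 0 0 0 0 .3; .1 -30.5 0 0 0 0 .3; .1 -30.5 0 0 0 0 .3; .1 -30.5 0 0 0 0 .3; .1 -30.5 0 0 0 0 .3'|egrep 'pos|grip'
python3 -m handwheel '0 0 0 0 0 0 .3; 0 0 0 0 0 0 .3'|egrep 'pos|rot|grip'
```

```text
position: [0.5972, 0.3341, -0.0111]
ft_force: [0.2, 0.2, 0.5]
position: [0.5961, 0.3339, -0.0126]
grip_width: 0.0466
gripper_force: 40.5
position: [0.5964, 0.3341, 0.1086]
grip_width: 0.0471
gripper_force: 41.5
position: [0.596, 0.0371, 0.1044]
grip_width: 0.0468
gripper_force: 41.6
position: [0.5962, -0.2666, 0.1039]
grip_width: 0.0465
gripper_force: 41.8
position: [0.5968, -0.2611, 0.1043]
tool_rot: [[0.972, 0.236, -0.002], [0.236, -0.972, 0.002], [-0.002, -0.002, -1.0]]
grip_width: 0.0465
gripper_force: 41.8
```

```bash
python3 -m handwheel '0 -.2 -3 0 0 0 .3; 0 -.2 -6 0 0 0 .3; 0 -.2 -9 0 0 0 .3; 0 -.2 -10 0 0 0 .3; 0 -.2 -10.4 0 0 0 .3; 0 -.2 -10.7 0 0 0 .3; 0 -.2 -10.7 0 0 0 .3; 0 -.2 -10.7 0 0 0 .3'|egrep 'pos|ft|force'
python3 -m handwheel '0 0 -.1 0 0 0 .3; 0 0 -.1 0 0 0 .3'|egrep 'pos|ft'
python3 -m handwheel '0 0 -.1 0 0 0 .3; 0 0 -.1 0 0 0 .3'|egrep 'pos|ft'
```

```text
position: [0.5983, -0.2634, 0.0004]
ft_force: [-0.5, 0.6, -0.5]
gripper_force: 41.8
position: [0.5979, -0.2635, -0.0012]
ft_force: [-0.1, 0.8, -1.2]
position: [0.5975, -0.2634, -0.003]
ft_force: [0.6, -0.1, -0.8]
```

```bash
python3 -m handwheel '0 0 -.1 0 0 0 .3; 0 0 -.2 0 0 0 .3; 0 0 -.2 0 0 0 .3'|egrep 'pos|ft'
python3 -m handwheel '0 0 -.1 0 0 0 .3; 0 0 -.1 0 0 0 .3; 0 0 -.1 0 0 0 .3'|egrep 'pos|ft'
```

```text
position: [0.5974, -0.2633, -0.0054]
ft_force: [-0.2, -0.3, -2.5]
position: [0.5975, -0.2633, -0.0056]
ft_force: [-2.6, 1.4, 5.3]
```

```bash
python3 -m handwheel '0 0 0 0 0 0 .73; 0 0 0 0 0 0 .73; 0 0 0 0 0 0 .73; 0 0 0 0 0 0 .73; 0 0 2 0 0 0 .73; 0 0 6 0 0 0 .73; 0 0 10 0 0 0 .73; 0 0 14 0 0 0 .73'|egrep 'pos|ft|grip'
python3 -m handwheel '0 0 6 0 0 0 1; -6 28 6 0 0 0 1; -6 28 6 0 0 0 1; -6 28 6 0 0 0 1; -6 28 6 0 0 0 1; -6 28 6 0 0 0 1; -6 28 6 0 0 0 1; -6 28 6 0 0 0 1'|egrep 'pos'
python3 -m handwheel '-6 28 0 0 0 41.3 1; -6 28 0 0 0 41.3 1; -6 28 0 0 0 41.3 1; -6 28 0 0 0 41.3 1; -6 28 0 0 0 41.3 1; -6 28 0 0 0 41.3 1; -6 28 0 0 0 41.3 1; -6 28 0 0 0 41.3 1'|egrep 'pos'
python3 -m handwheel '0 0 0 0 0 0 1; 0 0 0 0 0 0 1; 0 0 0 0 0 0 1'|grep -E 'pos|rot|time'
python3 - <<'E'
from h import *
t=shot('top','t11');w=shot('wrist','w11'); h=cv2.cvtColor(w['color'],cv2.COLOR_RGB2HSV)
print(proj(w,[[.463,.3415,.062],[.463,.3415,0]]))
k,L,S,C=cv2.connectedComponentsWithStats(cv2.inRange(h,(45,90,20),(90,255,255)))
for j in range(1,k):
    if S[j,4]>500: print(S[j],C[j].round(1),cv2.minAreaRect(cv2.findNonZero((L==j).astype('u1'))))
cv2.imwrite('pics/v11.png',np.hstack([cv2.resize(w['color'],(400,300)),cv2.resize(t['color'][130:250,300:460],(400,300))])[:,:,::-1])
E
```

```text
position: [0.5972, -0.2631, 0.1353]
ft_force: [1.3, -0.5, 0.8]
grip_width: 0.0625
gripper_force: 0.0
position: [0.5366, 0.019, 0.1942]
position: [0.4754, 0.302, 0.1937]
time_s: 24.83
position: [0.4779, 0.2957, 0.1938]
tool_rot: [[0.574, 0.819, -0.0], [0.819, -0.574, -0.0], [-0.0, 0.0, -1.0]]
[[232.65289452 150.09461177]
 [240.12817098 138.76587481]]
[ 205  121   55   50 2535] [233.  145.5] ((232.0, 145.5), (49.0, 54.0), 90.0)
[ 466  243   71   62 2543] [499.  271.5] ((500.75006103515625, 272.2500305175781), (72.12489318847656, 48.790367126464844), 45.0)
```

The house is square to the tool (roof box 205–260 × 121–171). I'll fit the house's position and ridge direction by its projected roof outline.

```bash
cat > fit.py <<'E'
from h import *
from scipy.optimize import minimize
def fit(w,x0):
    h=cv2.cvtColor(w['color'],cv2.COLOR_RGB2HSV); k,L,S,C=cv2.connectedComponentsWithStats(cv2.inRange(h,(45,90,20),(90,255,255)))
    p=proj(w,[*x0,.05])[0]; j=min([j for j in range(1,k) if S[j,4]>500],key=lambda j:np.hypot(*(C[j]-p)))
    M=cv2.resize((L==j).astype('u1'),None,fx=4,fy=4,interpolation=0); g=cv2.cvtColor(w['color'],cv2.COLOR_RGB2GRAY)
    print(S[j],'rows',[round(g[v,S[j,0]+12:S[j,0]+S[j,2]-12].mean()) for v in range(S[j,1]+4,S[j,1]+S[j,3]-3,4)],
      'cols',[round(g[S[j,1]+12:S[j,1]+S[j,3]-12,u].mean()) for u in range(S[j,0]+4,S[j,0]+S[j,2]-3,4)])
    def cost(q,yaw):
        a=np.radians(yaw+q[2]); c,s=np.cos(a),np.sin(a); B=np.array([(x,y,z) for x in(-.022,.022) for y,z in((-.022,.04),(0,.062),(.022,.04))])
        W=np.c_[q[0]/100+c*B[:,0]-s*B[:,1],q[1]/100+s*B[:,0]+c*B[:,1],B[:,2]]
        H=cv2.convexHull((proj(w,W)*4+1.5).round().astype(np.int32)); N=cv2.fillConvexPoly(np.zeros_like(M),H,1)
        return 1-(N&M).sum()/(N|M).sum()
    for yaw in(145,55):
        r=minimize(cost,[x0[0]*100,x0[1]*100,0],args=(yaw,),method='Nelder-Mead',options=dict(initial_simplex=[[x0[0]*100+a,x0[1]*100+b,c] for a,b,c in((0,0,0),(1,0,0),(0,1,0),(0,0,6))]))
        print(yaw,r.x.round(2),r.fun.round(4))
E
python3 -c "
from fit import *
fit(load('w11'),(.463,.3415))"
```

```text
[ 205  121   55   50 2535] rows [98, 98, 97, 97, 98, 97, 97, 89, 89, 89, 89] cols [95, 96, 95, 95, 96, 95, 95, 95, 95, 94, 94, 94]
145 [46.2  34.19  0.27] 0.0369
55 [46.12 34.22  1.32] 0.1109
```

```bash
python3 -m handwheel '-1.6 4.6 0 0 0 0 1; -1.6 4.6 0 0 0 0 1; -1.6 4.6 -4 0 0 0 1; -1.6 4.6 -8 0 0 0 1; -1.6 4.6 -10 0 0 0 1; -1.6 4.6 -10 0 0 0 1; -1.6 4.6 -10 0 0 0 1'|egrep 'pos'
python3 -c "
from fit import *
fit(shot('wrist','w12'),(.462,.342))"
```

```text
position: [0.4618, 0.3422, 0.094]
[ 244  184   71   63 4262] rows [95, 96, 95, 95, 91, 90, 87, 87, 87, 87, 72, 55, 56, 55] cols [83, 82, 83, 84, 82, 85, 84, 84, 82, 83, 85, 85, 85, 85, 84, 79]
145 [46.17 34.19  2.34] 0.0435
55 [46.16 34.22  0.28] 0.1494
```

```bash
python3 -m handwheel '0 0 -4 0 0 0 1; 0 0 -8 0 0 0 1; 0 0 -10 0 0 0 1; 0 0 -11.2 0 0 0 1; 0 0 -11.2 0 0 0 1; 0 0 -11.2 0 0 0 1; 0 0 -11.2 0 0 0 1'|egrep 'pos|ft'
python3 -m handwheel '0 0 0 0 0 0 .7; 0 0 0 0 0 0 .5; 0 0 0 0 0 0 .3; 0 0 0 0 0 0 .3; 0 0 0 0 0 0 .3; 0 0 0 0 0 0 .3; 0 0 0 0 0 0 .3; 0 0 0 0 0 0 .3' 40|egrep 'pos|grip'
python3 -m handwheel '0 0 2 0 0 0 .3; 0 0 5 0 0 0 .3; 0 0 8 0 0 0 .3; 0 0 12 0 0 0 .3; 0 0 12 0 0 0 .3; 0 0 12 0 0 0 .3'|egrep 'pos|grip'
```

```text
position: [0.463, 0.3433, -0.016]
ft_force: [0.6, 0.4, -0.2]
position: [0.4619, 0.3429, -0.0174]
grip_width: 0.0437
gripper_force: 41.5
position: [0.4623, 0.3431, 0.1038]
grip_width: 0.0435
gripper_force: 41.0
```

```bash
python3 -m handwheel '1.5 -29 0 0 0 -41.3 .3; 1.5 -29 0 0 0 -41.3 .3; 1.5 -29 0 0 0 -41.3 .3; 1.5 -29 0 0 0 -41.3 .3; 1.5 -29 0 0 0 -41.3 .3; 1.5 -29 0 0 0 -41.3 .3; 1.5 -29 0 0 0 -41.3 .3; 1.5 -29 0 0 0 -41.3 .3'|egrep 'pos|grip'
python3 -m handwheel '1.8 -29 0 0 0 0 .3; 1.8 -29 0 0 0 0 .3; 1.8 -29 0 0 0 0 .3; 1.8 -29 0 0 0 0 .3; 1.8 -29 0 0 0 0 .3; 1.8 -29 0 0 0 0 .3; 1.8 -29 0 0 0 0 .3; 1.8 -29 0 0 0 0 .3'|egrep 'pos|grip'
python3 -m handwheel '0 -4 0 0 0 0 .3; 0 -4 0 0 0 0 .3;0 -4 0 0 0 0 .3;0 -4 0 0 0 0 .3;0 -4 0 0 0 0 .3'|egrep 'pos|rot|grip'
python3 - <<'E'
from h import *
t=shot('top','t13'); h=cv2.cvtColor(t['color'],cv2.COLOR_RGB2HSV)
E
```

```text
position: [0.4764, 0.0469, 0.1005]
grip_width: 0.0434
gripper_force: 41.2
position: [0.4943, -0.2434, 0.1001]
grip_width: 0.0436
gripper_force: 41.4
position: [0.4943, -0.2761, 0.1012]
tool_rot: [[0.971, 0.238, -0.001], [0.238, -0.971, 0.001], [-0.001, -0.001, -1.0]]
grip_width: 0.0434
gripper_force: 41.5
```

```bash
python3 -m handwheel '.1 -1.2 0 0 0 0 .3; .1 -1.2 -3 0 0 0 .3; .1 -1.2 -6 0 0 0 .3; .1 -1.2 -9 0 0 0 .3; .1 -1.2 -10.2 0 0 0 .3; .1 -1.2 -10.6 0 0 0 .3; .1 -1.2 -10.6 0 0 0 .3; .1 -1.2 -10.6 0 0 0 .3'|egrep 'pos|ft|force'
python3 -m handwheel '0 0 -.1 0 0 0 .3; 0 0 -.2 0 0 0 .3; 0 0 -.2 0 0 0 .3'|egrep 'pos|ft'
python3 -m handwheel '0 0 -.1 0 0 0 .3; 0 0 -.1 0 0 0 .3; 0 0 -.1 0 0 0 .3'|egrep 'pos|ft'
```

```text
position: [0.4961, -0.2899, -0.0032]
ft_force: [0.4, 0.5, -0.5]
gripper_force: 41.4
position: [0.4958, -0.2895, -0.0055]
ft_force: [0.1, -0.4, -1.5]
position: [0.4955, -0.2893, -0.007]
ft_force: [-0.5, -0.2, -1.3]
```

```bash
python3 -m handwheel '0 .1 -.1 0 0 0 .3; 0 .1 -.2 0 0 0 .3; 0 .1 -.2 0 0 0 .3'|egrep 'pos|ft'
python3 -m handwheel '0 0 -.1 0 0 0 .3; 0 0 -.1 0 0 0 .3; 0 0 -.1 0 0 0 .3'|egrep 'pos|ft'
python3 -m handwheel '0 0 -.1 0 0 0 .3; 0 0 -.1 0 0 0 .3; 0 0 -.1 0 0 0 .3'|egrep 'pos|ft'
```

```text
position: [0.4954, -0.2881, -0.0094]
ft_force: [0.2, 0.2, -0.1]
position: [0.4955, -0.2883, -0.0102]
ft_force: [-1.0, -0.2, -0.5]
position: [0.4956, -0.2884, -0.0104]
ft_force: [-2.2, 0.8, 6.9]
```

Contact; releasing, retreating, and checking.

```bash
python3 -m handwheel '0 0 0 0 0 0 .7; 0 0 0 0 0 0 .7; 0 0 0 0 0 0 .7; 0 0 0 0 0 0 .7; 0 0 2 0 0 0 .7; 0 0 6 0 0 0 .7; 0 0 10 0 0 0 .7; 0 0 14 0 0 0 .7'|egrep 'pos|ft|grip'
python3 -m handwheel '0 0 10 0 0 0 1; -14 4 16 0 0 0 1; -14 4 16 0 0 0 1; -14 4 16 0 0 0 1; -14 4 16 0 0 0 1; -14 4 16 0 0 0 1; -14 4 16 0 0 0 1'|egrep 'pos|time'
python3 -m handwheel '0 0 0 0 0 0 1;0 0 0 0 0 0 1;0 0 0 0 0 0 1'|grep pos
python3 - <<'E'
from h import *
t=shot('top','t14');w=shot('wrist','w14');s=shot('scene','s14')
r=lambda a:cv2.resize(a,(400,300),interpolation=cv2.INTER_CUBIC)
cv2.imwrite('pics/v14.png',np.vstack([np.hstack([r(w['color']),r(t['color'][130:250,300:460])]),np.hstack([r(s['color'][90:210,120:280]),r(s['color'])])])[:,:,::-1])
E
```

```text
position: [0.4952, -0.288, 0.1304]
ft_force: [1.2, -0.9, 0.8]
grip_width: 0.06
gripper_force: 0.0
time_s: 32.28
position: [0.354, -0.2481, 0.2924]
position: [0.3559, -0.2483, 0.2876]
```

View pics/v14.png

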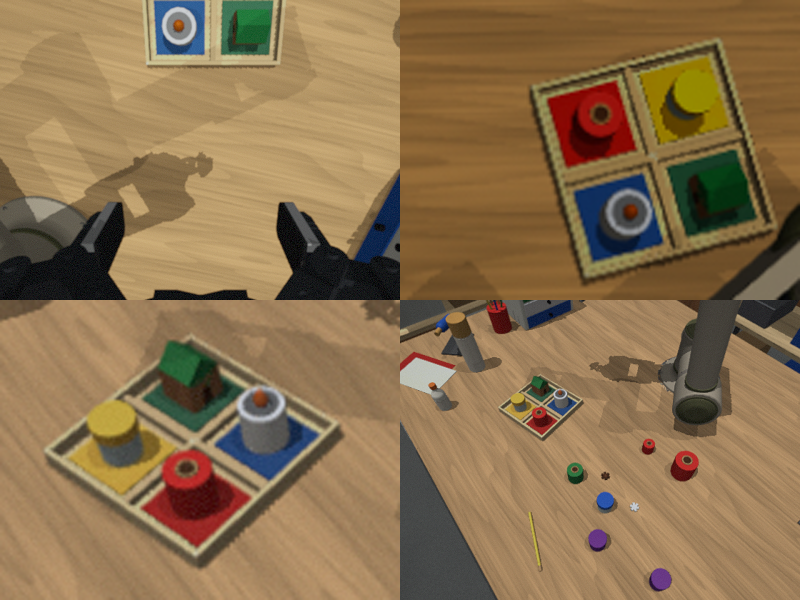

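The picture shows all four kit items upright in the middle of their own liners. The green roll and blue pot still stand where they were, and the arm is clear. Handing in.

```bash
python3 -c "
from rig import env
print(env.close_job())"
```

```text
the job is handed in; nothing more can be done
None
```

The lantern kit is packed and the job is handed in at about 33 s: the red ribbon, candle, gold-lidded pot and house each stand upright in the middle of their liner, and the green ribbon and blue-lidded pot were left where they stood.

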